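# Feed one plate from the push-slide magazine and lay it in the empty welding rest

### The job

Push the magazine's sprung slide all the way in so that it feeds out just one plate, and let the slide spring fully back so that the next plate drops down in the magazine. Then lay the plate that was fed out flat in the pocket of the empty welding rest. Leave the plate in the other rest and the other tools on the bench alone.

Things in the scene. Friction and masses are not known exactly. Their poses are not given: they have to be found in the camera images.
- magazine: Fixed push-slide magazine, base 292 x 100 x 8 mm. Origin on the table under the stack; local x = feed direction, z up. Four corner posts (outside x -46 to 46, y -30 to 30 mm, top 92 mm above the table) hold three stacked plates, long side along x, on a 30 mm wide rail, top 50 mm above the table, running x -152 to 140 mm. The slide sticks out at -x; plates come out at +x. Place and yaw vary.
- fed_spot (a point): Point on top of the magazine's rail at local x = 88 mm, 50 mm above the table, where the centre of a fed plate's underside comes to lie, its long side along the rail. It overhangs the 30 mm wide rail by 10 mm on both sides, with only the 8 mm base plate below. A lip 10 mm high closes the rail at x = 134 to 140 mm.
- slide (a joint): Travel of the sprung slide in m along the magazine's +x: 0 at rest (fully out), 0.092 on its stop (fully in). The spring pushes back with 5 N at rest, 10 N fully in; plates and friction add up to about 8 N. Let go, it returns by itself in about a second. Only the last few mm free the plate from the posts.
- slide_face (a point): Centre of the outer face of the slide's upright push plate (64 mm wide along local y, 8 mm thick, from 52 to 110 mm above the table). 81 mm above the table, at magazine x = -152 mm at rest, -60 mm fully in. Push it along the magazine's +x.
- plate_1: Aluminium plate 80 (local x) x 50 (y) x 10 mm, 0.07 to 0.15 kg, two dark bolt holes along its length; origin at the centre of its underside. The lowest in the magazine's stack (underside 50 mm above the table), the one fed out by the slide.
- plate_2: Aluminium plate 80 (local x) x 50 (y) x 10 mm, 0.07 to 0.15 kg, two dark bolt holes along its length; origin at the centre of its underside. The second in the stack (underside 60 mm above the table); drops 10 mm to the floor rail when the slide has gone in and come back.
- plate_3: Aluminium plate 80 (local x) x 50 (y) x 10 mm, 0.07 to 0.15 kg, two dark bolt holes along its length; origin at the centre of its underside. The top one of the stack (underside 70 mm above the table at the start).
- rest_1: Fixed welding rest, base plate 116 x 84 x 8 mm. Two copper pads and six steel lugs form a pocket 88 mm (local x) by 57 mm (y) for one plate. Origin on the table under its centre, z up. The two rests are alike; places, which is which, and yaw vary. This one is empty at the start.
- rest_1_seat (a point): Centre of the empty rest's pocket floor, 25 mm above the table, axes as the rest's. Pads: 18 mm (x) by 40 mm (y), centred at x = -29 and 29 mm. Lugs rise to 34 mm above the table: one 30 mm wide at the middle of each end, two per long side at x = -33 and 33 mm (10 mm long), so the middle 56 mm of the long sides is open for fingers, down to the 8 mm base.
- rest_2: Fixed welding rest, base plate 116 x 84 x 8 mm. Two copper pads and six steel lugs form a pocket 88 mm (local x) by 57 mm (y) for one plate. Origin on the table under its centre, z up. The two rests are alike; places, which is which, and yaw vary. This one already holds a plate.
- plate_4: Aluminium plate 80 (local x) x 50 (y) x 10 mm, 0.07 to 0.15 kg, two dark bolt holes along its length; origin at the centre of its underside. Already lying in the other rest; to be left alone.
- hammer: Hammer with a wooden handle, about 260 mm long, lying on the bench beyond the magazine, near its slide end; bystander.
- spray_can: Grey spray can, 60 mm across, 130 mm tall, standing on the bench; bystander.
- wire_brush: Brush with a wooden handle, about 200 mm long, lying on the bench beyond the rests and the magazine; bystander.
There are look-alikes about, which are no part of the job. What is shaped like the plate_3 but red is not meant.

How it is judged:
By the outcome, as a careful person would: the job done as asked, in the order asked, and still so for the second after the job is handed in, with the robot touching nothing.
It also fails if it takes over 58 s, if anything falls off the work surface, if the arm or the gripper's body presses on something with over 40 N, if the wrist force passes 120 N, or if a joint passes its speed limit or range.

### The arm

A 6-joint arm with a two-finger parallel gripper is mounted at the origin on the work surface. World frame = base frame: x ahead of the robot, y to its left, z up, the work surface at z = 0. Lengths are in m, angles in rad, forces in N, time in s.
With the tool pointing down it reaches from about 0.275 to 0.875 m from the base axis. Payload 12.5 kg.
Tool frame: the origin (TCP) lies on the mounting face of the last link; the fingertips stand 173 mm ahead of it and the grasp point (between the pads) lies grasp_offset ahead of it (grasp_offset is the distance from the TCP to the grasp point, in m); x points along the fingers, y is the direction in which the jaws open and shut, and the axes are right-handed (so a half turn about x gives the same grasp; the last joint's range is limited). The gripper opens to 85 mm and grips with 20 to 120 N. Pads are 22 mm wide; open, the fingers measure 114 mm over their backs; the gripper's body (76 mm by 85 mm) begins 54 mm behind the grasp point. The pads swing forward as they close: fully open they stand 13 mm farther back than shut.
Start: joints at [1.26, 0.351, 1.652, -0, 1.139, -0.085], TCP at [0.123, 0.536, 0.405] pointing down, gripper open.
Joint ranges: [-2.75, 2.75], [-0.79, 2.1], [0.01, 2.65], [-1.57, 4.71], [0.07, 3.14], [-2.87, 2.87]. Speed limits (rad/s): [2.22, 2.22, 2.79, 3.14, 3.14, 3.14].

### API

Orientations are given as a unit quaternion [x, y, z, w].
In Python, from rig import read_state, camera, hand_in, grasp_offset gives the robot as it stands. The module is installed in compiled form; this text tells all that it offers.
- The arm moves only by the tool send_rows, never from a script. Its argument "series" is a list of rows, each a list of 7 numbers: the finger opening in mm, from 0 to 85.4, then the shift along the world's x, y, z in mm, then the turn, a rotation vector about the world's x, y, z in degrees. A call has 1 to 5 rows; each row shifts and turns the commanded pose from where the row before left it; what a row does not reach is not made up. A row lasts 1/10 s, in which the tool goes at most 50 mm and 8.59 degrees, less where a joint would pass 70% of its speed; a pose out of reach is approached as far as the arm can. A call is refused whole if a number of a shift passes 50 or a number of a turn 8.59, either way. A call with a gripper value outside its range is refused whole. The fingers move at their own pace and stop on an object; "grip_force" is the grip in N (left out, the last holds). Time passes only in rows, so rows that do not move let the fingers close. It gives the time, the measured TCP pose, the force and the opening at its end, in the units of the state.
- read_state(): the state, without advancing time (a new reading comes with each control period).
- camera(name): name is "scene" or "top" or "wrist"; returns a dict with "frame" (420x560x3 uint8, red, green, blue), "z_map" (420x560 float32, m along the optical axis (not along the pixel's ray), 0 where there is no reading), "camera_matrix" (3x3 intrinsics, pixels), "k1" (the pictures are not rectified: a ray, as slopes to the right and down, at radius r is drawn at 1 + k1 r^2 times it, then the intrinsics apply), "camera_from_world" (4x4, takes a point from world to camera coordinates). Camera axes: x right, y up, looking along -z (the intrinsics and any distortion apply to the point x, -y, -z); pixel columns grow to the right and rows downward; lengths in m; the calibration is good to about 2 mm. A picture is of the moment at which its call begins.
- hand_in(): hands the job in, once; it reports no verdict.
The state is a dict: "t": time; "joint_pos": joint angles; "joint_vel": joint speeds; "joint_torque": joint torques, N m; "tcp_pos": TCP position; "eef_rot": TCP orientation; "ft_force": force on the tool from outside, world axes, zero at the start; "wrist_torque": the same for the moment, N m; "width": finger opening in m.
Only numpy, scipy, OpenCV 4.12 (cv2) and the standard library are available. Lean on these libraries where they do the work, as an engineer would, in place of code of your own. Each camera call takes 0.05 s, during which the arm holds its last target.

## Working session

There is one attempt and no reset: what is moved stays moved. The work goes in short steps, Python scripts to look and compute and a tool call to move; the robot and the scene stay as the last step left them, time stands still between calls to the robot, and variables do not carry over. Pictures are saved under pics/ and viewed, and the job is handed in when it is done.

Besides the shell and the picture viewer there is one more tool, called after "Emit:" by a JSON object that holds its "op" and its "data". send_rows: Moves the arm, as the interface text tells. Its arguments: {"type":"object","properties":{"series":{"type":"array"},"grip_force":{"type":"number"}},"required":["series"]}

```bash
mkdir -p pics; cat > h.py <<'E'
import numpy as np, cv2
from rig import read_state, camera, hand_in, grasp_offset
def snap(name,fn):
    c=camera(name); cv2.imwrite('pics/'+fn+'.png',c['frame'][:,:,::-1]); np.savez('pics/'+fn+'.npz',**c); return c
def load(fn): return dict(np.load('pics/'+fn+'.npz'))
def slopes(c,u,v):
    K=c['camera_matrix']; k1=float(c['k1'])
    a=np.array([(u-K[0,2])/K[0,0],(v-K[1,2])/K[1,1]],float); s=a.copy()
    for _ in range(30): s=a/(1+k1*(s@s))
    return s
def pix(c,u,v,z=None):
    """world point; by depth if z None, else on plane z"""
    s=slopes(c,u,v); T=np.linalg.inv(c['camera_from_world'])
    d=np.array([s[0],-s[1],-1.])
    if z is None:
        m=c['z_map'][int(round(v)),int(round(u))]; return (T@np.r_[d*m,1])[:3]
    o=T[:3,3]; w=T[:3,:3]@d
    return o+w*(z-o[2])/w[2]
def proj(c,P):
    p=(c['camera_from_world']@np.r_[P,1])[:3]; s=np.array([p[0],-p[1]])/-p[2]
    s=s*(1+float(c['k1'])*(s@s)); K=c['camera_matrix']
    return np.array([K[0,0]*s[0]+K[0,2],K[1,1]*s[1]+K[1,2]])
def cloud(c):
    h,w=c['z_map'].shape; K=c['camera_matrix'];k1=float(c['k1'])
    u,v=np.meshgrid(np.arange(w),np.arange(h))
    a=np.stack([(u-K[0,2])/K[0,0],(v-K[1,2])/K[1,1]],-1); s=a.copy()
    for _ in range(30): s=a/(1+k1*(s**2).sum(-1,keepdims=True))
    m=c['z_map']; p=np.stack([s[...,0]*m,-s[...,1]*m,-m,np.ones_like(m)],-1)
    return (p@np.linalg.inv(c['camera_from_world']).T)[...,:3]
E
python3 - <<'E'
from h import *
for n in ['scene','top','wrist']: snap(n,n+'0')
print(grasp_offset if not callable(grasp_offset) else grasp_offset()); s=read_state(); print({k:np.round(v,4) for k,v in s.items()})
E
```

```text
0.1547
{'t': np.float64(0.15), 'joint_pos': array([ 1.2604,  0.3511,  1.6523, -0.    ,  1.1391, -0.0846]), 'joint_vel': array([ 0.0002, -0.0025, -0.0017,  0.0008, -0.001 ,  0.0007]), 'joint_torque': array([ 3.00000e-04, -5.06258e+01, -2.91503e+01, -1.00000e-04,
        3.40000e-03, -0.00000e+00]), 'tcp_pos': array([0.1231, 0.536 , 0.4043]), 'eef_rot': array([ 0.0794,  0.7027, -0.08  ,  0.7025]), 'ft_force': array([ 0.2996, -0.8545,  0.5833]), 'wrist_torque': array([-0.0065, -0.0588,  0.0527]), 'width': np.float64(0.0853)}
```

View pics/top0.png

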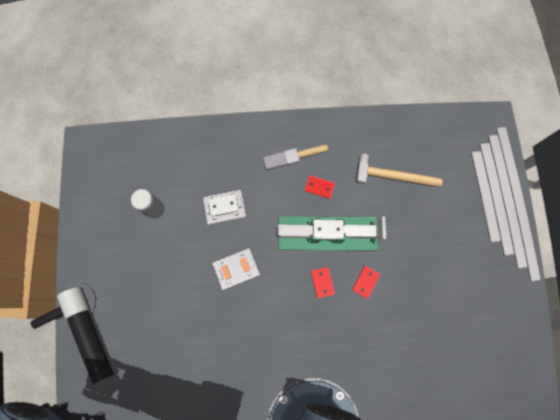

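View pics/scene0.png

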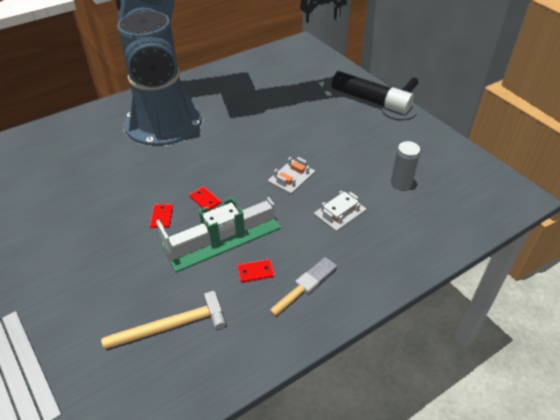

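View pics/wrist0.png

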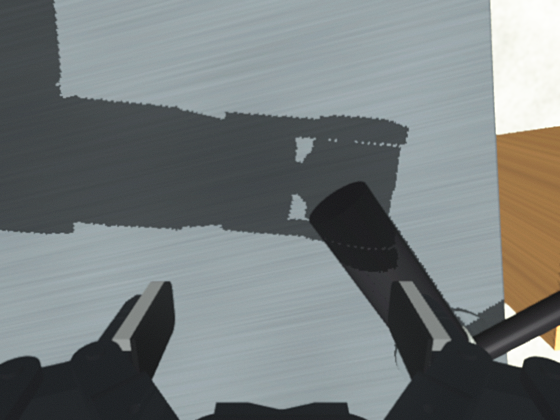

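The top view shows the magazine at about (328,232) with its slide on the right (383,228), so the feed runs left (+y). The empty rest is at (236,268), the full one at (224,207), and the red plates are decoys. Next I'll measure the poses.

```bash
python3 - <<'E'
from h import *
c=load('top0'); P=cloud(c); f=c['frame'].astype(int); 
print(c['camera_matrix'][0,0], np.linalg.inv(c['camera_from_world'])[:3,3])
g=(f[...,1]>f[...,0]+25)&(f[...,1]>f[...,2]+10)
g[:200]=0;g[260:]=0
v,u=np.nonzero(g); print(len(u),u.min(),u.max(),v.min(),v.max())
Q=np.array([pix(c,a,b,0.008)[:2] for a,b in zip(u,v) if P[b,a,2]<0.03]); 
r=cv2.minAreaRect((Q*1000).astype(np.float32)); print('mag green',r)
for n,(a,b) in dict(top=(328,229),slide=(384,228),railL=(290,231),railR=(362,231),table=(330,330),r1=(236,268)).items(): print(n,np.round(P[b,a],4))
# rests: base points
for n,(u0,u1,v0,v1) in dict(r1=(205,268,243,295),r2=(196,252,185,230)).items():
    sub=np.zeros(g.shape,bool); sub[v0:v1,u0:u1]=1
    m=sub&(f.min(-1)>130)
    w,uu=np.nonzero(m); Q=np.array([pix(c,a,b,0.008)[:2] for a,b in zip(uu,w)])
    print(n,len(w),cv2.minAreaRect((Q*1000).astype(np.float32)))
im=c['frame'][:,:,::-1]
cv2.imwrite('pics/crop_mag.png',cv2.resize(im[205:260,265:400],None,fx=5.8,fy=5.8,interpolation=cv2.INTER_CUBIC))
cv2.imwrite('pics/crop_r.png',cv2.resize(im[180:295,195:270],None,fx=5,fy=5,interpolation=cv2.INTER_CUBIC))
E
```

```text
402.6673246180418 [0.35894377 0.05917934 1.18284948]
1832 279 377 216 250
mag green ((539.0151977539062, -84.77824401855469), (290.2562255859375, 101.69044494628906), 86.21491241455078)
top [ 0.5398 -0.0776  0.0745]
slide [ 0.5267 -0.2259  0.1114]
railL [0.5448 0.0282 0.0505]
railR [ 0.5306 -0.176   0.0575]
table [ 2.589e-01 -6.880e-02 -1.000e-04]
r1 [0.4524 0.1908 0.0099]
r1 1156 ((451.27752685546875, 192.350341796875), (89.01851654052734, 121.18508911132812), 18.605854034423828)
r2 1161 ((638.9890747070312, 219.80906677246094), (89.42936706542969, 121.62775421142578), 8.351758003234863)
```

View pics/crop_mag.png

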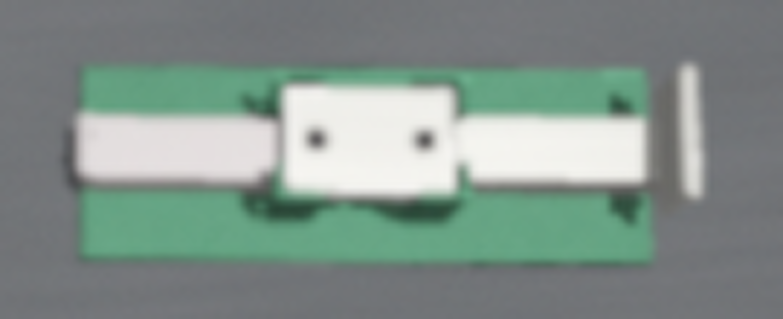

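View pics/crop_r.png

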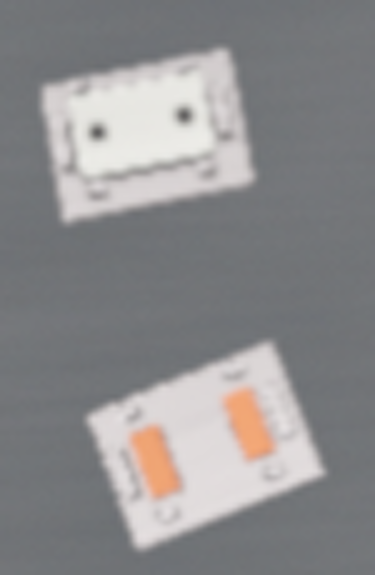

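```bash
python3 - <<'E'
from h import *
from scipy.spatial.transform import Rotation as R
s=read_state(); r=R.from_quat(s['eef_rot']); print(np.round(r.as_matrix(),3))
d=np.array([np.cos(np.radians(86.21)),np.sin(np.radians(86.21)),0]); 
for sg in (1,-1):
    y=sg*np.array([d[1],-d[0],0]); x=np.array([0,0,-1.]); M=np.c_[x,y,np.cross(x,y)]
    print(sg,np.degrees((R.from_matrix(M)*r.inv()).as_rotvec()))
c=load('wrist0'); C=np.linalg.inv(c['camera_from_world']); print(C, c['camera_matrix'])
E
```

```text
[[-0.     0.224  0.975]
 [-0.001  0.975 -0.224]
 [-1.    -0.001 -0.   ]]
1 [ 2.98242498e-02 -4.66485195e-02 -8.08521336e+01]
-1 [4.87296878e-02 3.11548232e-02 9.91478534e+01]
[[ 2.23623686e-01 -9.24341437e-01 -3.09168813e-01  4.33309915e-02]
 [ 9.74675507e-01  2.11971314e-01  7.12447698e-02  5.54525465e-01]
 [-3.19573429e-04 -3.17271288e-01  9.48334766e-01  3.74726222e-01]
 [ 0.00000000e+00  0.00000000e+00  0.00000000e+00  1.00000000e+00]] [[374.0486934    0.         281.13359787]
 [  0.         374.0486934  209.33949774]
 [  0.           0.           1.        ]]
```

Emit:
{"op": "send_rows", "data": {"series": [[85,33,-31,0,0,0,-8.085],[85,33,-31,0,0,0,-8.085],[85,33,-31,0,0,0,-8.085],[85,33,-31,0,0,0,-8.085],[85,33,-31,0,0,0,-8.085]]}}

```text
t: 0.65
tcp_pos: [0.2891, 0.3796, 0.4047]
eef_rot: [0.319, 0.631, -0.319, 0.631]
ft_force: [0.2, -0.1, -0.3]
width: 0.0854
```

Emit:
{"op": "send_rows", "data": {"series": [[0,33,-31,0,0,0,-8.085],[0,33,-31,0,0,0,-8.085],[0,33,-31,0,0,0,-8.085],[0,33,-31,0,0,0,-8.085],[0,33,-31,0,0,0,-8.085]]}}

```text
t: 1.15
tcp_pos: [0.4542, 0.2245, 0.4047]
eef_rot: [-0.518, -0.482, 0.518, -0.482]
ft_force: [-0.3, 0.4, -0.3]
width: 0.0121
```

Emit:
{"op": "send_rows", "data": {"series": [[0,0,0,0,0,0,0],[0,0,0,0,0,0,0]]}}

```text
t: 1.35
tcp_pos: [0.4534, 0.2255, 0.4043]
eef_rot: [-0.516, -0.483, 0.517, -0.483]
ft_force: [0.4, 0.2, -0.3]
width: -0.0003
```

```bash
python3 - <<'E'
from h import *
snap('wrist','w1'); s=read_state(); print({k:np.round(v,4) for k,v in s.items()})
E
```

```text
{'t': np.float64(1.4), 'joint_pos': array([3.7110e-01, 2.7160e-01, 1.7629e+00, 3.0000e-04, 1.1078e+00,
       4.3640e-01]), 'joint_vel': array([ 0.0239, -0.0085,  0.0062,  0.0002,  0.    ,  0.0009]), 'joint_torque': array([-1.63850e+00, -4.48933e+01, -2.89689e+01, -5.83000e-02,
       -2.38000e-02,  3.26000e-02]), 'tcp_pos': array([0.4528, 0.2261, 0.4044]), 'eef_rot': array([-0.5159, -0.4836,  0.5163, -0.4832]), 'ft_force': array([-0.8712,  0.948 , -0.1971]), 'wrist_torque': array([-0.0205,  0.059 , -0.0164]), 'width': np.float64(0.0005)}
```

View pics/w1.png

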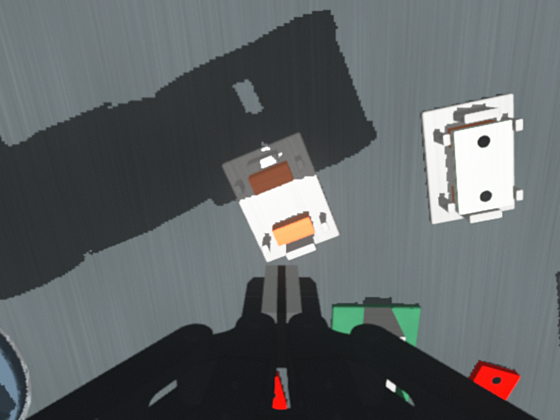

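```bash
python3 - <<'E'
from h import *
im=load('w1')['frame'][:,:,::-1]
cv2.imwrite('pics/w1c.png',cv2.resize(im[125:270,210:350],None,fx=4,fy=4,interpolation=cv2.INTER_CUBIC))
E
```

```text
(no output)
```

View pics/w1c.png

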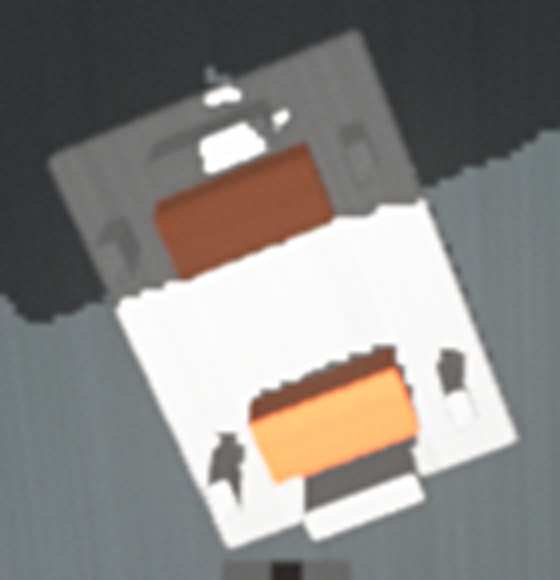

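```bash
python3 - <<'E'
from h import *
c=load('w1')
p=lambda a,b,z: pix(c,210+(a+.5)/4-.5,125+(b+.5)/4-.5,z)[:2]*1000
q=[p(a,b,.008) for a,b in [(48,160),(358,32),(517,438),(230,548)]]
q=np.array(q); print(q.round(1), q.mean(0)); 
for i in range(4):
    e=q[(i+1)%4]-q[i]; print(np.linalg.norm(e), np.degrees(np.arctan2(e[1],e[0])))
A=[p(a,b,.025) for a,b in [(155,207),(305,147),(333,213),(178,280)]]
B=[p(a,b,.025) for a,b in [(249,412),(392,348),(417,437),(272,482)]]
print(np.mean(A,0),np.mean(B,0),(np.mean(A,0)+np.mean(B,0))/2)
# predict check in top cam
t=load('top0'); print([proj(t,np.r_[x/1000,.008]).round(1) for x in q])
P=cloud(c); print(P[232//1,300], P[185,272],P[60,60])
E
```

```text
[[394.4 235.7]
 [472.9 261.9]
 [509.3 153.5]
 [431.2 126.5]] [451.95663724 194.40357867]
82.68929839823694 18.45637046246617
114.42578200459063 -71.42614126929085
82.68433044432686 -160.96764426927905
115.25699754402414 108.57755800035645
[442.36440429 223.3419767 ] [460.79270876 168.46300113] [451.57855653 195.90248892]
[array([221.5, 289. ]), array([211.6, 262.4]), array([248. , 247.9]), array([258.5, 274. ])]
[0.46795743 0.16629903 0.02701541] [0.44359957 0.21637262 0.02637755] [0.25705961 0.34113727 0.00236456]
```

Emit:
{"op": "send_rows", "data": {"series": [[0,15,-48,0,0,0,0],[0,15,-48,0,0,0,0],[0,15,-48,0,0,0,0],[0,15,-48,0,0,0,0],[0,15,-48,0,0,0,0]]}}

```text
t: 1.9
tcp_pos: [0.5276, -0.0131, 0.4049]
eef_rot: [0.516, 0.484, -0.515, 0.484]
ft_force: [1.1, 0.7, 0.9]
width: 0.0003
```

Emit:
{"op": "send_rows", "data": {"series": [[0,0,-20,0,0,0,0],[0,0,-20,0,0,0,0],[0,0,0,0,0,0,0],[0,0,0,0,0,0,0]]}}

```text
t: 2.3
tcp_pos: [0.5275, -0.0514, 0.4047]
eef_rot: [0.516, 0.484, -0.516, 0.483]
ft_force: [0.1, -0.2, -0.1]
width: 0.0001
```

```bash
python3 - <<'E'
from h import *
snap('wrist','w2'); s=read_state(); print({k:np.round(v,4) for k,v in s.items()})
E
```

```text
{'t': np.float64(2.35), 'joint_pos': array([-1.8460e-01,  3.1460e-01,  1.7031e+00,  3.0000e-04,  1.1241e+00,
       -1.2040e-01]), 'joint_vel': array([ 0.0046,  0.0011, -0.0018,  0.0003,  0.    , -0.0004]), 'joint_torque': array([-9.09600e-01, -4.80569e+01, -2.89513e+01, -3.11000e-02,
       -5.10000e-03, -2.32000e-02]), 'tcp_pos': array([ 0.5275, -0.0512,  0.4047]), 'eef_rot': array([ 0.5159,  0.4838, -0.5158,  0.4835]), 'ft_force': array([0.0483, 0.093 , 0.3745]), 'wrist_torque': array([ 0.0775,  0.0489, -0.0092]), 'width': np.float64(0.0001)}
```

View pics/w2.png

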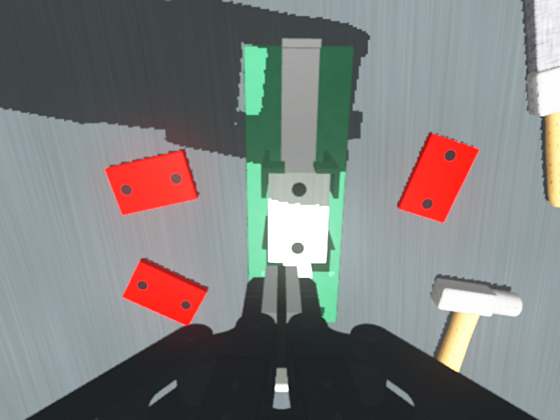

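```bash
python3 - <<'E'
from h import *
c=load('w2')
A=np.array([pix(c,a,b,.08)[:2]*1000 for a,b in [(268,173),(329.5,172),(328,262.5),(268,263)]]); print('plate',A.round(1),A.mean(0))
print('base',[ (pix(c,a,b,.008)[:2]*1000).round(1) for a,b in [(244,46),(355,45),(336,321)]])
print('rail end/lip',[ (pix(c,a,b,.06)[:2]*1000).round(1) for a,b in [(282,39),(322,38)]])
print('holes',[ (pix(c,a,b,.08)[:2]*1000).round(1) for a,b in [(299,189.5),(297.5,248)]])
E
python3 - <<'E'
import cv2
im=cv2.imread('pics/w2.png')
cv2.imwrite('pics/w2c.png',cv2.resize(im[30:280,230:370],None,fx=2.4*1,fy=2.4,interpolation=cv2.INTER_CUBIC))
E
```

```text
plate [[ 517.7  -36.4]
 [ 567.1  -38.7]
 [ 563.9 -119.3]
 [ 511.6 -116.4]] [540.05930191 -77.67712788]
base [array([501.4,  65.1]), array([601.1,  59.4]), array([ 578.8, -230.4])]
rail end/lip [array([535.4,  63.2]), array([566.1,  61.9])]
holes [array([541.9, -51.7]), array([ 538. , -103.8])]
```

View pics/w2c.png

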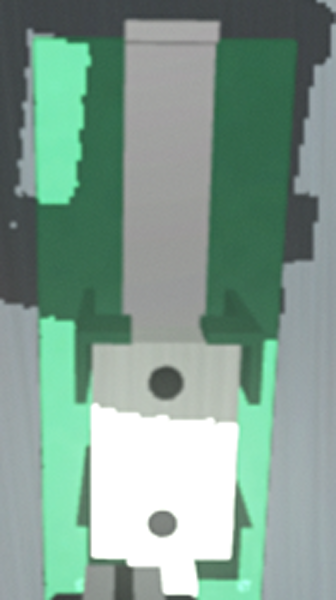

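Emit:
{"op": "send_rows", "data": {"series": [[0,0,-43,0,0,0,0],[0,0,-43,0,0,0,0],[0,0,-43,0,0,0,0],[0,0,-43,0,0,0,0],[0,-1,-43,0,0,0,0]]}}

```text
t: 2.85
tcp_pos: [0.527, -0.2677, 0.4048]
eef_rot: [0.516, 0.484, -0.516, 0.484]
ft_force: [0.3, 0.2, -0.6]
width: -0.0001
```

Emit:
{"op": "send_rows", "data": {"series": [[0,0,0,-40,0,0,0],[0,0,0,-40,0,0,0],[0,0,0,-40,0,0,0],[0,0,0,-43,0,0,0],[0,0,0,0,0,0,0]]}}

```text
t: 3.35
tcp_pos: [0.5258, -0.2654, 0.2369]
eef_rot: [-0.515, -0.487, 0.517, -0.481]
ft_force: [-0.7, 0.3, 0.2]
width: 0.0001
```

```bash
python3 - <<'E'
from h import *
snap('scene','s1');snap('top','t1');snap('wrist','w3'); s=read_state(); print(s['t'],s['tcp_pos'],s['ft_force'])
im=cv2.imread('pics/s1.png'); cv2.imwrite('pics/s1c.png',cv2.resize(im[100:280,100:320],None,fx=3,fy=3,interpolation=cv2.INTER_CUBIC))
E
```

```text
3.5 [ 0.52759822 -0.26716433  0.24371431] [ 0.24814635 -0.66022019  0.38660034]
```

View pics/s1c.png

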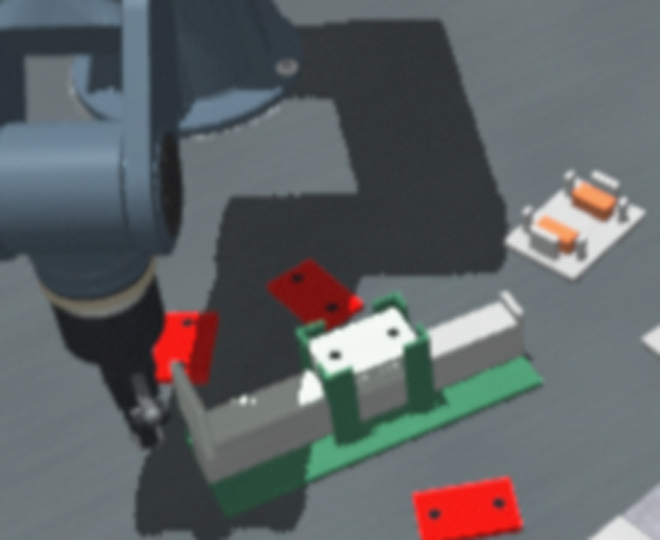

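View pics/w3.png

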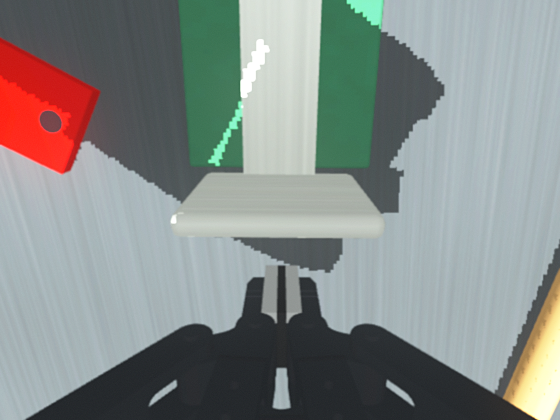

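Emit:
{"op": "send_rows", "data": {"series": [[0,0.7,10,0,0,0,0],[0,0.7,10,0,0,0,0],[0,0.7,10,0,0,0,0],[0,0.7,10,0,0,0,0]]}}

```text
t: 3.9
tcp_pos: [0.5298, -0.2274, 0.2431]
eef_rot: [-0.516, -0.482, 0.516, -0.485]
ft_force: [-2.0, -10.4, 3.2]
width: 0.0
```

Emit:
{"op": "send_rows", "data": {"series": [[0,0.9,12,0,0,0,0],[0,0.9,12,0,0,0,0],[0,0.9,12,0,0,0,0],[0,0.9,12,0,0,0,0],[0,0.9,12,0,0,0,0]]}}

```text
t: 4.4
tcp_pos: [0.5342, -0.1678, 0.2431]
eef_rot: [-0.516, -0.482, 0.516, -0.485]
ft_force: [-2.4, -13.9, 3.4]
width: -0.0
```

```bash
python3 - <<'E'
from h import *
snap('scene','s2');snap('top','t2'); s=read_state(); print(s['t'],s['tcp_pos'],s['ft_force'])
im=cv2.imread('pics/s2.png'); a=cv2.resize(im[180:280,130:290],None,fx=4,fy=4,interpolation=cv2.INTER_CUBIC)
cv2.imwrite('pics/s2c.png',a)
E
```

```text
4.5 [ 0.5343414  -0.16684645  0.24289498] [-1.09591112 -8.1866559   1.92168545]
```

View pics/s2c.png

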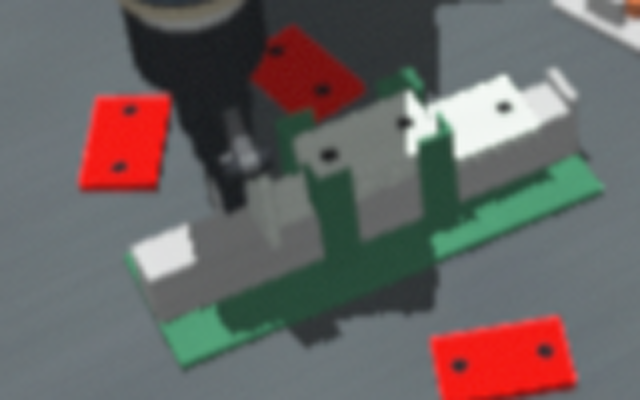

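Emit:
{"op": "send_rows", "data": {"series": [[0,0.4,5,0,0,0,0],[0,0.4,5,0,0,0,0],[0,0.2,2,0,0,0,0]]}}

```text
t: 4.8
tcp_pos: [0.5352, -0.1558, 0.2429]
eef_rot: [-0.516, -0.482, 0.516, -0.485]
ft_force: [-1.6, -12.5, 3.3]
width: -0.0003
```

Emit:
{"op": "send_rows", "data": {"series": [[0,0.1,2,0,0,0,0],[0,0.1,2,0,0,0,0]]}}

```text
t: 5.0
tcp_pos: [0.5356, -0.1521, 0.2428]
eef_rot: [0.516, 0.482, -0.516, 0.485]
ft_force: [1.2, -13.8, -1.2]
width: 0.0002
```

Emit:
{"op": "send_rows", "data": {"series": [[0,0.1,1.5,0,0,0,0]]}}

```text
t: 5.1
tcp_pos: [0.5357, -0.1506, 0.2427]
eef_rot: [0.516, 0.482, -0.516, 0.485]
ft_force: [1.1, -12.7, -2.4]
width: 0.0004
```

Emit:
{"op": "send_rows", "data": {"series": [[0,0.1,1.5,0,0,0,0]]}}

```text
t: 5.2
tcp_pos: [0.5358, -0.1491, 0.2427]
eef_rot: [0.516, 0.482, -0.516, 0.485]
ft_force: [1.0, -13.8, -1.2]
width: -0.0
```

Emit:
{"op": "send_rows", "data": {"series": [[0,0.1,1.5,0,0,0,0]]}}

```text
t: 5.3
tcp_pos: [0.5358, -0.1484, 0.2428]
eef_rot: [-0.516, -0.481, 0.516, -0.485]
ft_force: [-1.2, -30.3, -3.6]
width: 0.0001
```

Emit:
{"op": "send_rows", "data": {"series": [[0,0.1,1.5,0,0,0,0]]}}

```text
t: 5.4
tcp_pos: [0.5359, -0.1479, 0.2428]
eef_rot: [-0.515, -0.481, 0.517, -0.486]
ft_force: [-4.8, -41.4, -3.7]
width: -0.0003
```

The force jumped from 14 N to 41 N over the last 3 mm, so the slide is on its stop. I'll back off.

Emit:
{"op": "send_rows", "data": {"series": [[0,-0.3,-4,0,0,0,0],[0,-1.4,-20,0,0,0,0],[0,-2.8,-40,0,0,0,0],[0,-3.3,-45,0,0,0,0],[0,-2.5,-35,0,0,0,0]]}}

```text
t: 5.9
tcp_pos: [0.5252, -0.2909, 0.2425]
eef_rot: [0.516, 0.483, -0.516, 0.484]
ft_force: [0.2, 0.9, 0.1]
width: 0.0001
```

Emit:
{"op": "send_rows", "data": {"series": [[0,0,0,50,0,0,0],[0,0,0,50,0,0,0],[85,0,0,50,0,0,0],[85,0,0,12,0,0,0],[85,0,0,0,0,0,0]]}}

```text
t: 6.4
tcp_pos: [0.5254, -0.2889, 0.4062]
eef_rot: [0.517, 0.482, -0.516, 0.485]
ft_force: [-0.5, -0.2, -0.5]
width: 0.0433
```

Emit:
{"op": "send_rows", "data": {"series": [[85,3,48,0,0,0,0],[85,3,48,0,0,0,0],[85,4,48,0,0,0,0],[85,4,48,0,0,0,0],[85,4,48,0,0,0,0]]}}

```text
t: 6.9
tcp_pos: [0.5427, -0.0472, 0.4018]
eef_rot: [-0.516, -0.484, 0.517, -0.482]
ft_force: [1.1, -0.1, 0.2]
width: 0.0852
```

Emit:
{"op": "send_rows", "data": {"series": [[85,0,40,0,0,0,0],[85,0,0,0,0,0,0],[85,0,0,0,0,0,0]]}}

```text
t: 7.2
tcp_pos: [0.5429, -0.0087, 0.4022]
eef_rot: [-0.515, -0.484, 0.516, -0.483]
ft_force: [-0.4, -0.2, 0.1]
width: 0.0848
```

```bash
python3 - <<'E'
from h import *
snap('scene','s3');snap('wrist','w4');snap('top','t3'); s=read_state(); print(s['t'],s['tcp_pos'],s['ft_force'],s['width'])
im=cv2.imread('pics/s3.png'); a=cv2.resize(im[170:280,130:300],None,fx=4,fy=4,interpolation=cv2.INTER_CUBIC)
cv2.imwrite('pics/s3c.png',a)
E
```

```text
7.35 [ 0.54318203 -0.0104751   0.40294749] [-0.59919958 -0.50212388  0.03415197] 0.08529142515404316
```

View pics/s3c.png

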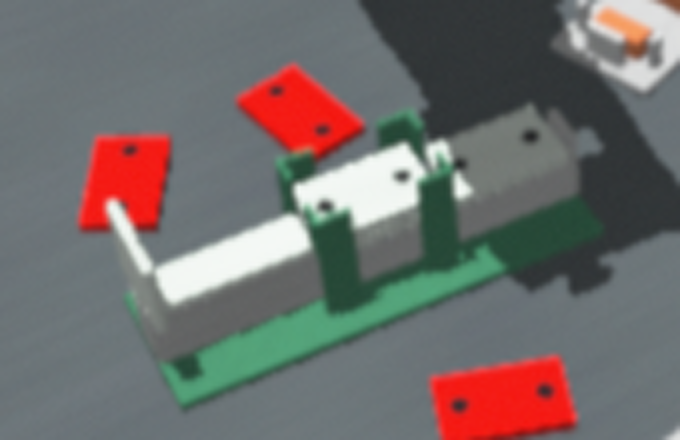

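View pics/w4.png

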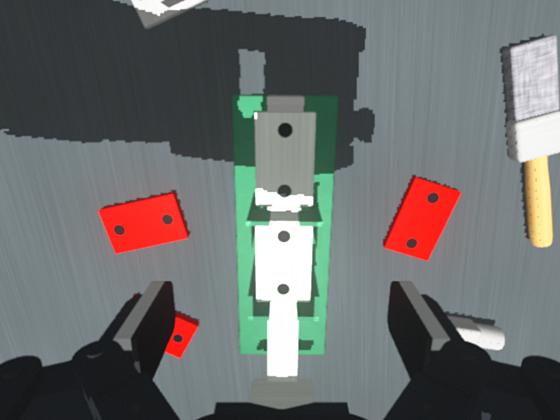

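```bash
python3 - <<'E'
from h import *
c=load('w4')
h=np.array([pix(c,a,b,.06)[:2]*1000 for a,b in [(285.3,129.8),(284.5,191)]]);print('fed holes',h,h.mean(0))
k=np.array([pix(c,a,b,.06)[:2]*1000 for a,b in [(255,112.5),(315.5,112)]]);print('far edge',k,k.mean(0))
h=np.array([pix(c,a,b,.07)[:2]*1000 for a,b in [(283.8,237),(283,289)]]);print('stack',h,h.mean(0))
P=cloud(c);print([P[b,a,2].round(4) for a,b in [(285,160),(284,260),(285,103),(284,340)]])
im=cv2.imread('pics/w4.png'); cv2.imwrite('pics/w4c.png',cv2.resize(im[90:310,225:345],None,fx=2.7,fy=2.7,interpolation=cv2.INTER_CUBIC))
t=load('t3'); im=cv2.imread('pics/t3.png'); cv2.imwrite('pics/t3c.png',cv2.resize(im[180:300,200:400],None,fx=4,fy=4,interpolation=cv2.INTER_CUBIC))
E
```

```text
fed holes [[548.70078456  36.55370486]
 [544.78899318 -15.51812168]] [546.74488887  10.51779159]
far edge [[525.0314582   51.90658441]
 [573.99437119  49.09850799]] [549.51291469  50.5025462 ]
stack [[ 541.67290411  -54.35222407]
 [ 537.69099034 -105.77425632]] [539.68194723 -80.0632402 ]
[np.float64(0.0613), np.float64(0.0719), np.float64(0.0604), np.float64(0.0584)]
```

View pics/w4c.png

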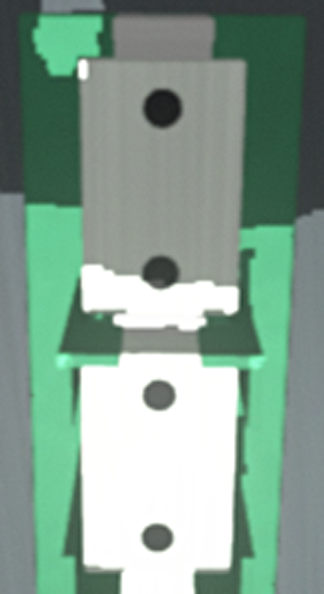

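View pics/t3c.png

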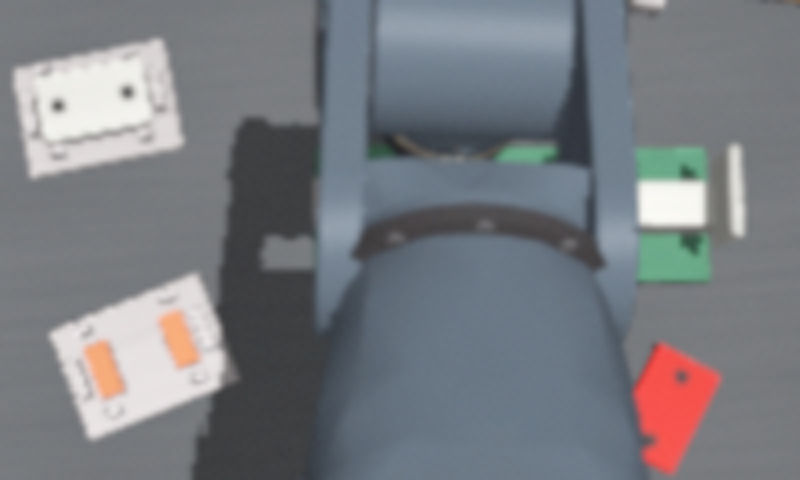

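Emit:
{"op": "send_rows", "data": {"series": [[85,3,20,-40,0,0,-0.5],[85,0.3,1,-40,0,0,0],[85,0,0,-40,0,0,0],[85,0,0,-30,0,0,0],[85,0,0,0,0,0,0]]}}

```text
t: 7.85
tcp_pos: [0.5454, 0.0104, 0.25]
eef_rot: [-0.517, -0.482, 0.52, -0.479]
ft_force: [-0.4, 0.3, 0.7]
width: 0.0848
```

```bash
python3 - <<'E'
from h import *
from scipy.spatial.transform import Rotation as R
snap('scene','s4');snap('wrist','w5'); 
s=read_state(); print(s['t'],s['tcp_pos'],s['ft_force'],s['width'],R.from_quat(s['eef_rot']).as_matrix()[:,1])
im=cv2.imread('pics/s4.png'); a=cv2.resize(im[130:280,130:330],None,fx=3.5,fy=3.5,interpolation=cv2.INTER_CUBIC)
cv2.imwrite('pics/s4c.png',a)
E
```

```text
7.95 [0.54686914 0.01065117 0.25418285] [0.3959788  0.36258913 0.81908876] 0.084438467910808 [ 9.97112892e-01 -7.59329858e-02 -2.51530591e-04]
```

View pics/w5.png

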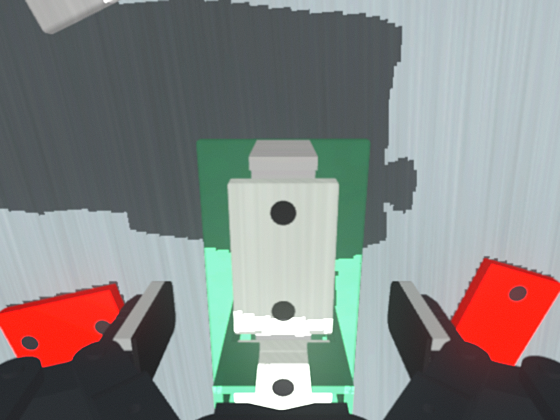

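View pics/s4c.png

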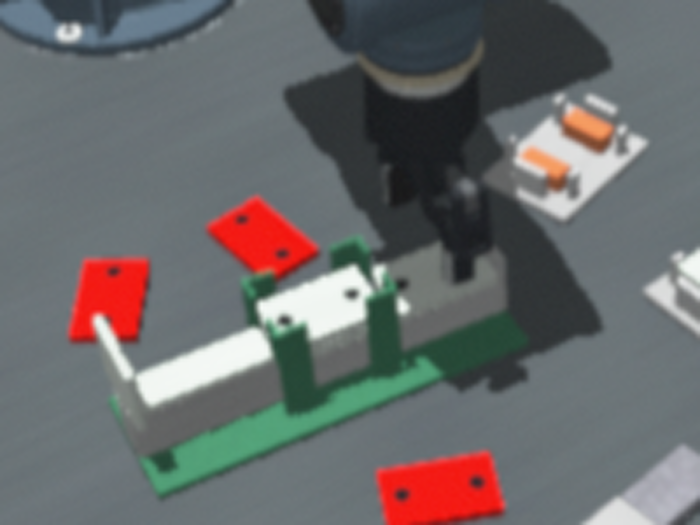

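Emit:
{"op": "send_rows", "data": {"series": [[85,0,0,-25,0,0,0],[85,0,0,-18,0,0,0],[85,0,0,0,0,0,0]]}}

```text
t: 8.25
tcp_pos: [0.5466, 0.011, 0.2109]
eef_rot: [-0.518, -0.481, 0.519, -0.481]
ft_force: [-0.2, 0.1, -0.0]
width: 0.0849
```

Emit:
{"op": "send_rows", "data": {"grip_force": 50, "series": [[40,0,0,0,0,0,0],[40,0,0,0,0,0,0],[40,0,0,0,0,0,0],[40,0,0,0,0,0,0],[40,0,0,0,0,0,0]]}}

```text
t: 8.75
tcp_pos: [0.5471, 0.0113, 0.2124]
eef_rot: [0.519, 0.48, -0.518, 0.482]
ft_force: [-3.1, -0.3, 10.5]
width: 0.0485
```

```bash
python3 - <<'E'
from h import *
snap('wrist','w6'); snap('scene','s6')
s=read_state(); print(s['t'],s['tcp_pos'],s['ft_force'],s['wrist_torque'],s['width'])
im=cv2.imread('pics/s6.png'); a=cv2.resize(im[130:280,130:330],None,fx=3.5,fy=3.5,interpolation=cv2.INTER_CUBIC)
cv2.imwrite('pics/s6c.png',a)
E
```

```text
8.85 [0.54707754 0.01132575 0.21244875] [-2.33151501 -1.26763573 10.24888011] [-1.33129936e-01  5.18621381e-01  2.11007319e-04] 0.04897918596292531
```

View pics/w6.png

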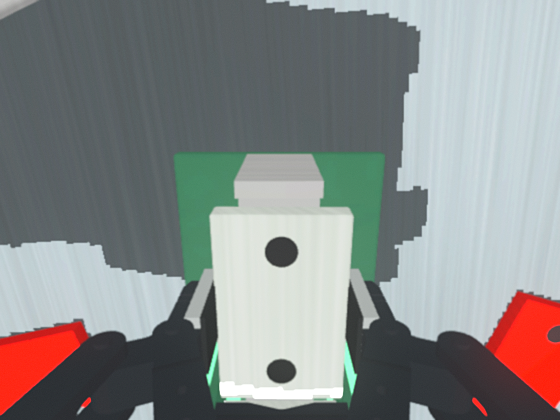

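View pics/s6c.png

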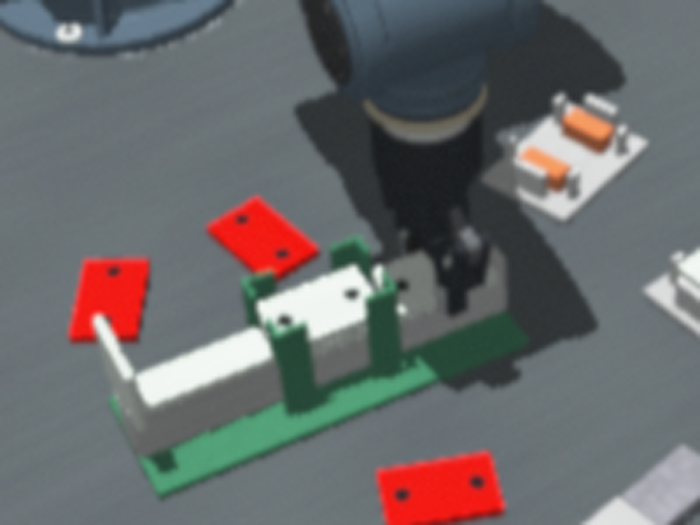

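Emit:
{"op": "send_rows", "data": {"series": [[40,0,0,5,0,0,0],[40,0,0,15,0,0,0],[40,0,0,30,0,0,0],[40,0,0,40,0,0,0],[40,0,0,20,0,0,0]]}}

```text
t: 9.35
tcp_pos: [0.5469, 0.0114, 0.325]
eef_rot: [0.519, 0.48, -0.517, 0.482]
ft_force: [0.2, -0.2, -0.7]
width: 0.0489
```

Emit:
{"op": "send_rows", "data": {"series": [[40,-18,20,0,0,0,4.55],[40,-18,20,0,0,0,4.55],[40,-18,20,0,0,0,4.55],[40,-18,20,0,0,0,4.55],[40,-18,20,0,0,0,4.6]]}}

```text
t: 9.85
tcp_pos: [0.4557, 0.1121, 0.3219]
eef_rot: [0.412, 0.574, -0.412, 0.575]
ft_force: [0.9, 0.1, -0.8]
width: 0.0488
```

Emit:
{"op": "send_rows", "data": {"series": [[40,0,0,0,0,0,0],[40,0,0,0,0,0,0]]}}

```text
t: 10.05
tcp_pos: [0.4566, 0.1116, 0.3218]
eef_rot: [0.413, 0.574, -0.413, 0.574]
ft_force: [-0.2, -0.3, -0.9]
width: 0.0491
```

```bash
python3 - <<'E'
from h import *
from scipy.spatial.transform import Rotation as R
snap('wrist','w7'); snap('scene','s7')
s=read_state(); print(s['t'],s['tcp_pos'],s['ft_force'],s['width'],R.from_quat(s['eef_rot']).as_matrix()[:,1])
E
```

```text
10.15 [0.45704083 0.1110368  0.321347  ] [ 1.02549931  0.51297865 -1.88784558] 0.04846980498253409 [0.94863098 0.3163827  0.00111807]
```

View pics/w7.png

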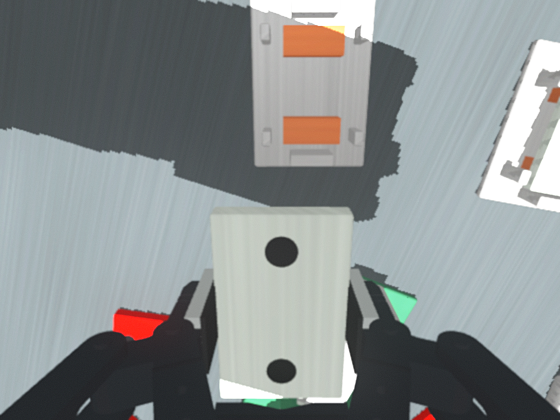

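View pics/s7.png

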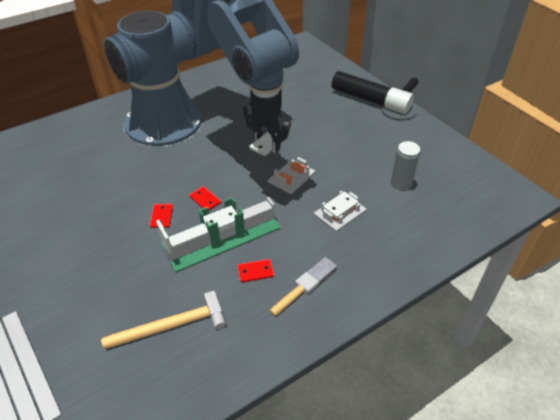

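```bash
python3 - <<'E'
import cv2
im=cv2.imread('pics/w7.png')
cv2.imwrite('pics/w7c.png',cv2.resize(im[0:180,240:390],None,fx=3.3333,fy=3.3333,interpolation=cv2.INTER_CUBIC))
cv2.imwrite('pics/w7d.png',cv2.resize(im[195:410,200:365],None,fx=2.75,fy=2.75,interpolation=cv2.INTER_CUBIC))
E
```

```text
(no output)
```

View pics/w7c.png

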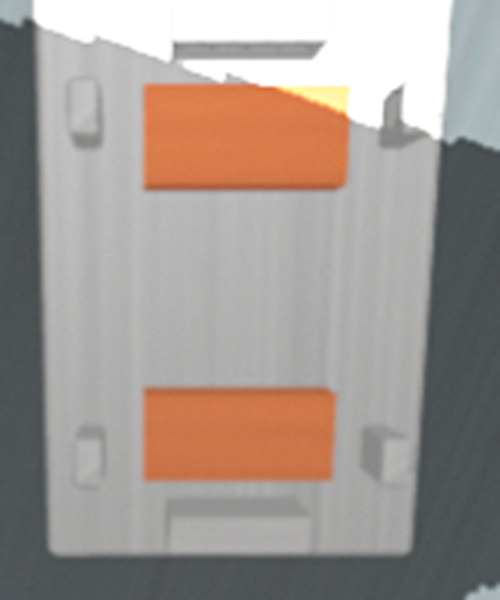

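View pics/w7d.png

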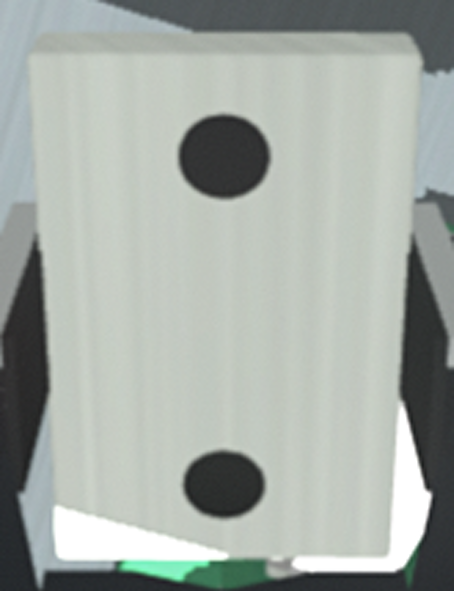

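```bash
python3 - <<'E'
from h import *
c=load('w7')
S=10/3.
p=lambda a,b,z:pix(c,240+(a+.5)/S-.5,(b+.5)/S-.5,z)[:2]*1000
q=lambda a,b,z:pix(c,200+(a+.5)/2.75-.5,195+(b+.5)/2.75-.5,z)[:2]*1000
A=np.array([p(a,b,.025) for a,b in [(145,85),(348,85),(346,184),(145,184)]])
B=np.array([p(a,b,.025) for a,b in [(145,389),(334,389),(333,477),(145,477)]])
for X in (A,B): print([np.linalg.norm(X[(i+1)%4]-X[i]).round(1) for i in range(4)])
v=A.mean(0)-B.mean(0); cen=(A.mean(0)+B.mean(0))/2; print('pads',A.mean(0),B.mean(0),np.linalg.norm(v),'yaw',np.degrees(np.arctan2(v[1],v[0])),'cen',cen)
g=np.array([p(50,553,.008),p(410,553,.008)]); w=g[1]-g[0]; print('base near',g,np.linalg.norm(w),np.degrees(np.arctan2(w[1],w[0]))); 
n=np.array([-w[1],w[0]])/np.linalg.norm(w); print('cen from base',g.mean(0)+58*n)
for z in (.169,):
  h=np.array([q(223.5,156,z),q(224.5,484,z)]); v=h[0]-h[1]; print('plate',h.mean(0),np.linalg.norm(v),np.degrees(np.arctan2(v[1],v[0])))
  e=np.array([q(a,b,z) for a,b in [(31,54),(420,54),(388,556),(55,558)]]); print(e.mean(0),[np.linalg.norm(e[(i+1)%4]-e[i]).round(1) for i in range(4)])
c4=load('w6');h=np.array([pix(c4,281.5,251.5,.06)[:2],pix(c4,281.5,371,.06)[:2]])*1000;print('w6',h.mean(0),np.linalg.norm(h[0]-h[1]))
print(read_state()['tcp_pos'])
E
```

```text
[np.float64(39.3), np.float64(17.6), np.float64(39.8), np.float64(17.6)]
[np.float64(39.4), np.float64(18.2), np.float64(40.1), np.float64(18.2)]
pads [442.38991896 221.79646813] [460.81468829 167.49435743] 57.342753259124706 yaw 108.74213422067459 cen [451.60230363 194.64541278]
base near [[430.56522827 126.69438392]
 [509.50211722 153.08855519]] 83.23271420729506 18.48841768770497
cen from base [451.64112183 194.89796072]
plate [457.22394437 110.08685158] 52.76600337430042 108.6884489798123
[457.02066126 110.4134224 ] [np.float64(49.3), np.float64(80.2), np.float64(50.2), np.float64(80.5)]
w6 [547.12618057   9.77118853] 52.70322172045713
[0.45704083 0.1110368  0.321347  ]
```

Emit:
{"op": "send_rows", "data": {"series": [[40,-2,30,0,0,0,0],[40,-2,30,0,0,0,0],[40,-1.5,24.5,-20,0,0,0],[40,0,0,-40,0,0,0],[40,0,0,-40,0,0,0]]}}

```text
t: 10.65
tcp_pos: [0.4517, 0.1961, 0.2201]
eef_rot: [0.414, 0.573, -0.412, 0.574]
ft_force: [0.4, -0.2, -0.4]
width: 0.0489
```

Emit:
{"op": "send_rows", "data": {"series": [[40,0,0,-12,0,0,0],[40,0,0,0,0,0,0],[40,0,0,0,0,0,0]]}}

```text
t: 10.95
tcp_pos: [0.4519, 0.1958, 0.21]
eef_rot: [0.414, 0.573, -0.413, 0.574]
ft_force: [0.8, -0.7, -0.4]
width: 0.0489
```

```bash
python3 - <<'E'
from h import *
snap('wrist','w8'); snap('scene','s8'); snap('top','t8')
s=read_state(); print(s['t'],s['tcp_pos'],s['ft_force'],s['width'])
im=cv2.imread('pics/s8.png'); cv2.imwrite('pics/s8c.png',cv2.resize(im[110:230,230:380],None,fx=4,fy=4,interpolation=cv2.INTER_CUBIC))
E
```

```text
11.1 [0.45168232 0.19592436 0.2102726 ] [-0.78875534 -0.14955832  0.01272067] 0.04887466885855494
```

View pics/w8.png

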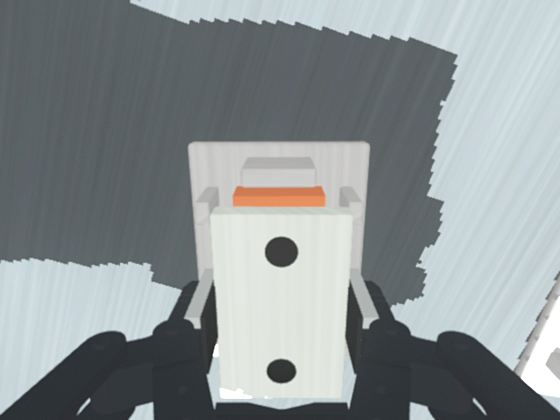

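View pics/s8c.png

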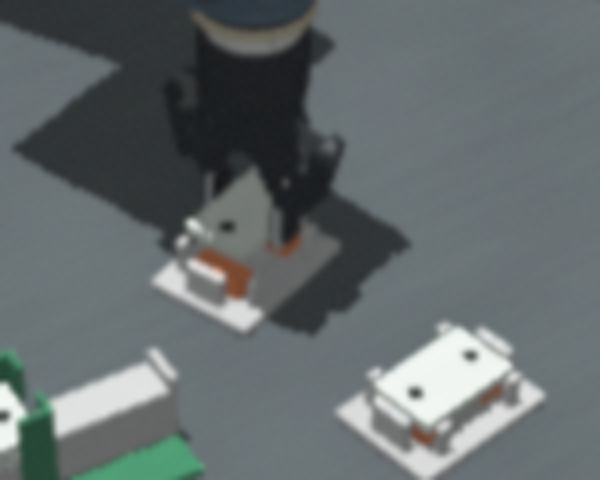

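```bash
python3 - <<'E'
from h import *
c=load('w8')
p=lambda a,b,z:pix(c,a,b,z)[:2]*1000
d=np.array([np.cos(np.radians(108.6)),np.sin(np.radians(108.6))]); e=np.array([d[1],-d[0]])
zt=.0475+.01
for n,x in dict(baseL=p(189,143,.008),baseR=p(370,143,.008),lugL=p(241,168,.034),lugR=p(316,168,.034),padL=p(233,187,.025),padR=p(324.5,187,.025),plL=p(211,213,zt),plR=p(353,213,zt),h1=p(281.3,251.5,zt),h2=p(281.5,371,zt)).items():
    print(n,x.round(1),'x',(x@d).round(1),'y',(x@e).round(1))
E
```

```text
baseL [394.3 236. ] x 97.9 y 448.9
baseR [472.9 262.3] x 97.7 y 531.9
lugL [421.  238.6] x 91.8 y 475.1
lugR [449.3 248. ] x 91.7 y 504.9
padL [419.8 227.4] x 81.6 y 470.4
padR [457.1 239.8] x 81.5 y 509.7
plL [416.4 225.6] x 81.0 y 466.6
plR [463.2 241.2] x 80.9 y 516.0
h1 [444.2 219.4] x 66.3 y 491.0
h2 [461.  169.4] x 13.5 y 491.0
```

Emit:
{"op": "send_rows", "data": {"series": [[40,-0.9,-0.3,-5,0,0,0],[40,0,0,-8,0,0,0],[40,0,0,-5,0,0,0],[40,0,0,-3,0,0,0],[40,0,0,0,0,0,0]]}}

```text
t: 11.6
tcp_pos: [0.4501, 0.1956, 0.1875]
eef_rot: [0.413, 0.574, -0.413, 0.574]
ft_force: [-0.6, -0.4, 0.1]
width: 0.0487
```

```bash
python3 - <<'E'
from h import *
snap('wrist','w9'); snap('scene','s9')
s=read_state(); print(s['t'],s['tcp_pos'],s['ft_force'],s['wrist_torque'],s['width'])
im=cv2.imread('pics/s9.png'); a=cv2.resize(im[110:230,230:380],None,fx=4,fy=4,interpolation=cv2.INTER_CUBIC)
cv2.imwrite('pics/s9c.png',a)
E
```

```text
11.7 [0.45011886 0.19560529 0.18751419] [-1.04110935 -1.44307699 -0.16963787] [-0.06630579  0.17444419  0.03735596] 0.048818671217256235
```

View pics/w9.png

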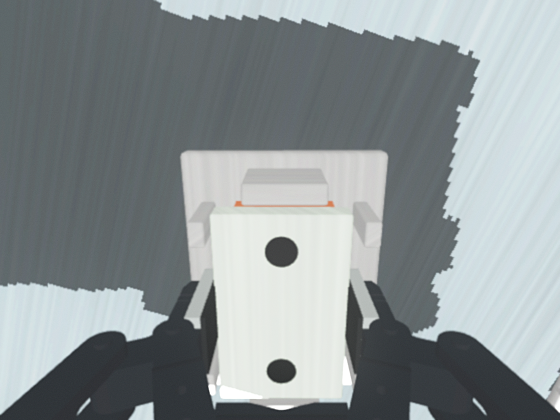

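View pics/s9c.png

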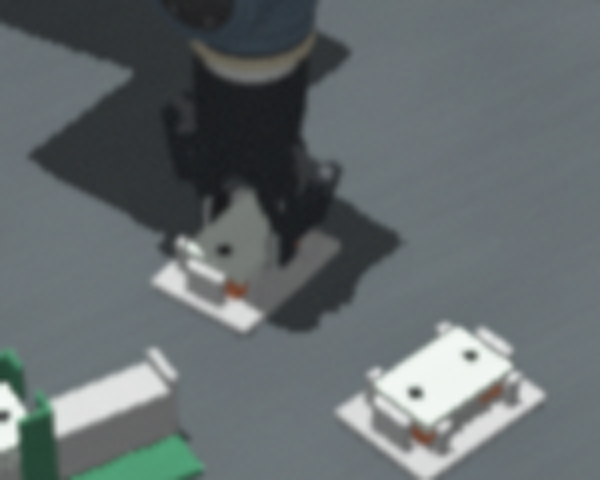

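```bash
python3 - <<'E'
from h import *
c=load('w9')
p=lambda a,b,z:pix(c,a,b,z)[:2]*1000
d=np.array([np.cos(np.radians(108.6)),np.sin(np.radians(108.6))]); e=np.array([d[1],-d[0]])
zt=.036
for n,x in dict(baseL=p(180.5,152,.008),baseR=p(388,152,.008),lugL=p(241,185,.034),lugR=p(328,185,.034),plL=p(211,213,zt),plR=p(353,213,zt),h1=p(281.3,251.5,zt),h2=p(281.5,371,zt)).items():
    print(n,x.round(1),'x',(x@d).round(1),'y',(x@e).round(1))
E
```

```text
baseL [393.7 235.9] x 98.0 y 448.4
baseR [472.7 262.4] x 97.9 y 531.7
lugL [421.2 237.9] x 91.2 y 475.1
lugR [449.4 247.4] x 91.1 y 504.8
plL [414.3 225.7] x 81.7 y 464.6
plR [460.7 241.2] x 81.7 y 513.6
h1 [441.9 219.6] x 67.2 y 488.9
h2 [458.6 170. ] x 14.8 y 488.9
```

Emit:
{"op": "send_rows", "data": {"series": [[40,0.3,0.1,-0.7,0,0,0],[40,0,0,0,0,0,0]]}}

```text
t: 11.9
tcp_pos: [0.4503, 0.1956, 0.1874]
eef_rot: [0.413, 0.574, -0.413, 0.574]
ft_force: [-4.8, -2.0, 12.3]
width: 0.0493
```

Contact at the seat height, pushing up with 12 N. I'll release the plate.

Emit:
{"op": "send_rows", "data": {"series": [[56,0,0,0,0,0,0],[62,0,0,0,0,0,0],[80,0,0,0,0,0,0],[80,0,0,0,0,0,0]]}}

```text
t: 12.3
tcp_pos: [0.4505, 0.1957, 0.1869]
eef_rot: [0.413, 0.574, -0.413, 0.574]
ft_force: [0.1, -0.1, 0.0]
width: 0.0801
```

Emit:
{"op": "send_rows", "data": {"series": [[80,0,0,10,0,0,0],[80,0,0,30,0,0,0],[80,0,0,50,0,0,0],[80,0,0,50,0,0,0],[80,0,0,50,0,0,0]]}}

```text
t: 12.8
tcp_pos: [0.4499, 0.1955, 0.3797]
eef_rot: [0.413, 0.574, -0.413, 0.574]
ft_force: [0.6, -0.4, -0.2]
width: 0.0798
```

Emit:
{"op": "send_rows", "data": {"series": [[80,-10,15,0,0,0,0],[80,-10,15,0,0,0,0],[80,0,0,0,0,0,0],[80,0,0,0,0,0,0]]}}

```text
t: 13.2
tcp_pos: [0.4304, 0.2256, 0.3774]
eef_rot: [0.413, 0.574, -0.413, 0.574]
ft_force: [0.7, -0.3, 0.7]
width: 0.0802
```

```bash
python3 - <<'E'
from h import *
c=snap('wrist','w10'); snap('scene','s10'); 
s=read_state(); print(s['t'],s['tcp_pos'],s['ft_force'],s['width'])
im=cv2.imread('pics/s10.png'); a=cv2.resize(im[130:290,130:390],None,fx=3,fy=3,interpolation=cv2.INTER_CUBIC)
cv2.imwrite('pics/s10c.png',a)
E
```

```text
13.3 [0.43072468 0.22530162 0.37702743] [-0.37997429 -1.10398368 -0.17273146] 0.08001611096115938
```

View pics/w10.png

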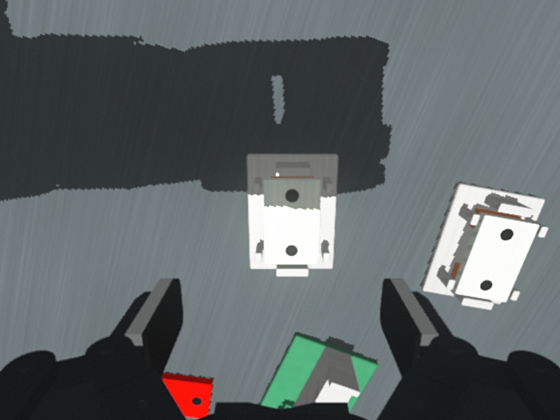

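View pics/s10c.png

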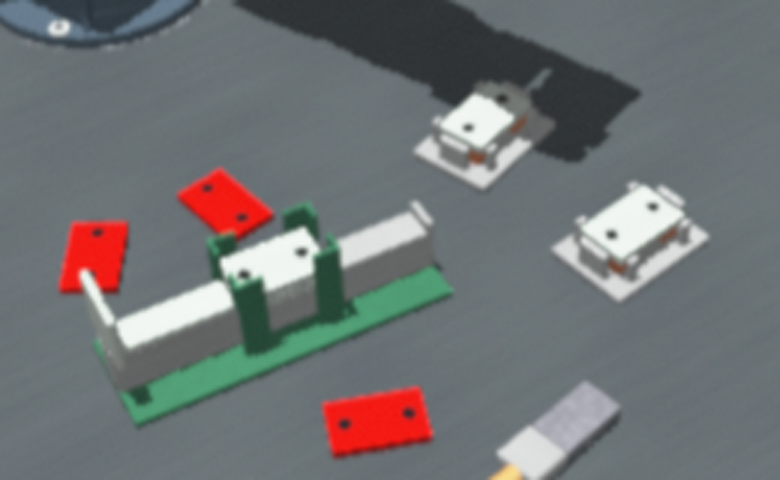

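```bash
python3 - <<'E'
from h import *
c=load('w10'); P=cloud(c)
for a,b in [(270,190),(315,190),(268,255),(313,255),(292,225)]: print(P[b-2:b+3,a-2:a+3,2].mean().round(4))
m=P[175:262,262:322].reshape(-1,3); m=m[(m[:,2]>.030)&(m[:,2]<.042)]; A=np.c_[m[:,:2],np.ones(len(m))]; k=np.linalg.lstsq(A,m[:,2],rcond=None)[0]; print('tilt deg',np.degrees(np.hypot(*k[:2])),len(m),m[:,2].mean())
h=np.array([pix(c,292,195,.035)[:2],pix(c,291.5,250.5,.035)[:2]])*1000;v=h[0]-h[1];print(h.mean(0),np.degrees(np.arctan2(v[1],v[0])))
im=cv2.imread('pics/w10.png'); cv2.imwrite('pics/w10c.png',cv2.resize(im[145:285,235:350],None,fx=4,fy=4,interpolation=cv2.INTER_CUBIC))
E
```

```text
0.0364
0.0364
0.0488
0.0364
0.0362
tilt deg 0.32862832503410616 4743 0.03625227444754785
[450.95764983 194.80577219] 108.60641727877814
```

View pics/w10c.png

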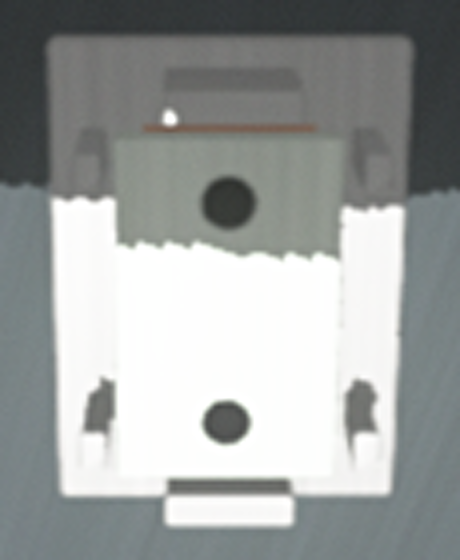

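```bash
python3 - <<'E'
from h import *
P=cloud(load('w10'));print(P[250:260,264:274,2].round(3)[::3,::2]); print(hand_in())
E
```

```text
[[0.009 0.036 0.037 0.036 0.036]
 [0.009 0.036 0.036 0.037 0.037]
 [0.01  0.037 0.037 0.036 0.036]
 [0.009 0.037 0.037 0.036 0.037]]
the job is handed in; nothing more can be done
None
```

The job is done and handed in at about 13.3 s. One plate was fed out and now lies flat in the pocket of the empty rest.

- **Slide:** I pushed it in until the force jumped from about 14 N to 41 N, which I took as the stop. After I backed off, the pictures showed it fully out again. The stack top read about 72 mm afterwards, against 70 mm expected with two plates on the rail.
- **Placing:** I gripped the fed plate across its width, turned it about 23° to match the rest, and lowered it until it touched with about 12 N. Then I opened the fingers and moved clear.
- **Last checks:**
  - The plate's top is at about 36 mm (35 mm expected), with a fitted tilt of 0.3°.
  - Its centre is within about 1 mm of the pocket centre, and its yaw matches the rest at 108.6°.
  - The last pictures show the other rest's plate, the red plates and the brush where they were. The can and hammer were out of those views, but I never went near them.
- **Disagreements:**
  - One depth patch at a plate corner averaged 49 mm. A closer look at those pixels gave 36–37 mm, so I put it down to a stray reading.
  - The gripper read 48.5–49 mm on the 50 mm plate.

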